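# Step the stand-in sensor four clicks and start the check

### The job

The decade resistance box stands in for a gearbox oil sensor: with a fingertip, push the pointer of its red dial clockwise exactly four clicks on from where it now stands, gently, and never past the fourth click, since overshooting logs a fault. Then take the finger off the dial, press the green start button on the black test interface all the way in, and let it come back out. Only touch, never pinch or lift: leave the blue and yellow dials as they are, and the interface and the loose relay, circuit board and valve unit around it where they are.

Things in the scene. Friction and masses are not known exactly. Their poses are not given: they have to be found in the camera images.
- decade_box: Decade resistance box: heavy grey case (fixed) with an aluminium top panel, 170 mm deep (x), 280 wide (y), panel 85 mm above the bench. Origin: centre of the underside; x points to the back edge, y to the left end. Three click dials in a row along y, at x = -15 and y = +90, 0, -90 mm; which colour is where varies. Binding posts at x = +64 mm stand 20 mm above the panel.
- red_dial (a joint): Angle of the red dial (rad), growing clockwise seen from above. 11 clicks, 0 to 10, 0.524 (30 degrees) apart, the first at 0; it starts in one of clicks 0 to 3. In click n the nose lies (150 - 30 n) degrees anticlockwise from the box's x axis. Spring detent: it takes about 0.05 N m (3 N at the nose) all the way up to half way, where it snaps on into the next click; let go before that it springs back.
- red_axis (a point): On the red dial's axis, at the top of its pointer bar (113 mm above the bench). The dial is a red disc 48 mm across, top 9 mm above the panel, with a black pointer bar on it: 11 mm wide, upright parallel flanks from 9 to 28 mm above the panel, reaching 24 mm from the axis at the nose (white line on top) and 18 mm at the tail. A flat white scale 75 mm across lies under it.
- red_nose (a point): Nose end of the red dial's pointer bar: 24 mm from the axis, 20 mm above the panel. Its x axis points outward along the pointer. It travels with the dial.
- blue_dial (a joint): Angle of the blue dial (rad), the same make as the red one (blue disc). To be left as it is.
- blue_nose (a point): Nose end of the blue dial's pointer bar, 24 mm from its axis.
- yellow_dial (a joint): Angle of the yellow dial (rad), the same make as the red one (yellow disc). To be left as it is.
- yellow_nose (a point): Nose end of the yellow dial's pointer bar, 24 mm from its axis.
- interface: Test interface: black box 110 x 130 x 40 mm (x, y, z), 0.7 kg, standing loose on a rubber pad, with a green terminal strip along its front and a yellow patch on its top. Origin: centre of the underside. The green start button stands on its top, at x = -5 mm, y = -12 mm.
- start (a joint): Travel of the green start button (m): 0 out, 0.005 fully in (straight down). Spring return, 1.5 N to begin moving and 4.3 N fully in. Button 28 mm across in a steel collar 38 mm across.
- start_top (a point): Centre of the top face of the green start button: 54 mm above the bench when out, 9 mm above the collar.
- relay: Black plug-in relay, 28 mm square, 40 mm tall with its pins up, loose, between the decade box and the interface. Origin: centre of the underside.
- valve_body: Gearbox valve unit: aluminium plate 100 x 150 mm with steel solenoids, 43 mm tall, loose, behind the interface. Origin: centre of the underside.
- circuit_board: Small green circuit board with a yellow connector, 60 x 45 x 16 mm, loose, between the decade box and the interface, farther out than the relay. Origin: centre of the underside.

How it is judged:
By the outcome, as a careful person would: the job done as asked, in the order asked, and still so for the second after the job is handed in, with the robot touching nothing.
It also fails if it takes over 51 s, if anything falls off the work surface, if the arm or the gripper's body presses on something with over 40 N, if the wrist force passes 120 N, or if a joint passes its speed limit or range.

### The arm

A 6-joint arm with a two-finger parallel gripper is mounted at the origin on the work surface. World frame = base frame: x ahead of the robot, y to its left, z up, the work surface at z = 0. Lengths are in mm, angles in degrees, forces in N, time in s.
With the tool pointing down it reaches from about 300 to 850 mm from the base axis. Payload 4.2 kg.
Tool frame: the origin (TCP) lies midway between the tips of the shut fingers; the grasp point (between the pads) lies 19 mm behind it; z points along the fingers, y is the line along which they close (so a half turn about z gives the same grasp; the last joint's range is limited). The gripper opens to 91 mm and grips with 3 to 60 N. Pads are 32 mm wide; open, the fingers measure 118 mm over their backs; the gripper's body (76 mm by 178 mm) begins 60 mm behind the grasp point.
Start: joints at [63.484, 18.312, 89.639, -0, 72.044, -1.146], TCP at [246.375, 519.56, 213.976] pointing down, gripper open.
Joint ranges: [-177.97, 177.97], [-48.28, 115.42], [12.27, 149.76], [-77.06, 257.06], [2.81, 150.46], [-146.56, 146.56]. Speed limits (degrees/s): [147.25, 147.25, 180, 180, 180, 180].

### API

Orientations are given as [roll, pitch, yaw] about the fixed x, y, z axes, in that order (R = Rz(yaw) Ry(pitch) Rx(roll)).
In Python, from workcell import env gives the robot as it stands.
- The arm moves only by the tool jog_arm, never from a script. Its argument "steps" is one flat list of numbers, 5 for each row, row after row: the closure, from 0 (fully open) to 1 (shut), then the shift along the tool's x, y, z in cm, then the turn about the tool's z in degrees. A call has 1 to 20 rows; each row is the pose to reach, as a shift and turn from the pose commanded when the call began, along the tool's axes at that moment; what a row does not reach only later rows make up. A row lasts 1/10 s, in which the tool goes at most 50 mm and 8.59 degrees, less where a joint would pass 70% of its speed; a pose out of reach is approached as far as the arm can. A call with a gripper value outside its range is refused whole. The fingers move at their own pace and stop on an object; "force" is the grip in N (left out, the last holds). Time passes only in rows, so rows that repeat a pose let the fingers close. It gives the time, the measured TCP pose, the force and the opening at its end, in the units of the state.
- env.state(): the state, without advancing time (a new reading comes with each control period).
- env.grab_frame(name): name is "side" or "top" or "wrist"; returns the picture (384x512x3 uint8, red, green, blue); there is no depth.
- env.camera_params(name): a dict with "fx", "fy", "cx", "cy" (pixels), "R" (3x3) and "t" (3): a world point X has camera coordinates R X + t. Camera axes: x right, y down, z forward; pixel columns grow to the right and rows downward; lengths in mm; the calibration is good to about 2 mm. A picture is of the moment at which its call begins: read the wrist's pose just before it. camera_params takes no time and is no camera call; for the wrist camera it gives the pose at the moment of the call.
- env.job_done(): hands the job in, once; it reports no verdict.
The state is a dict: "time_s": time; "qpos": joint angles; "qvel": joint speeds; "effort": joint torques, N m; "ee_pos": TCP position; "ee_rot": TCP orientation; "force": force on the tool from outside, world axes, zero at the start; "torque": the same for the moment, N m; "gripper_width": finger opening in mm.
Only numpy, scipy, OpenCV 4.12 (cv2) and the standard library are available. Lean on these libraries where they do the work, as an engineer would, in place of code of your own. Each camera call takes 0.05 s, during which the arm holds its last target. There are 200 camera calls.

## Working session

There is one attempt and no reset: what is moved stays moved. The work goes in short steps, Python scripts to look and compute and a tool call to move; the robot and the scene stay as the last step left them, time stands still between calls to the robot, and variables do not carry over. Pictures are saved under pics/ and viewed, on a budget of 10 in all, crops included, one or two more only if the job needs it, and the job is handed in when it is done.

Besides the shell and the picture viewer there is one more tool, called after "Emit:" by a JSON object that holds its "name" and its "arguments". jog_arm: Moves the arm, as the interface text tells. Its arguments: {"type":"object","properties":{"steps":{"type":"array","items":{"type":"number"}},"force":{"type":"number"}},"required":["steps"]}

```bash
mkdir -p pics
cat > h.py <<'E'
import numpy as np,cv2,sys
from workcell import env
def save(cam,name,crop=None,s=1):
    p=env.camera_params(cam);im=env.grab_frame(cam)[:,:,::-1]
    np.savez('pics/'+name+'.npz',im=im,**p)
    if crop: im=im[crop[1]:crop[3],crop[0]:crop[2]]
    cv2.imwrite('pics/'+name+'.png',cv2.resize(im,None,fx=s,fy=s,interpolation=cv2.INTER_CUBIC))
def w(p,u,v,z):
    R=np.array(p['R']);t=np.array(p['t']).ravel()
    d=R.T@np.array([(u-p['cx'])/p['fx'],(v-p['cy'])/p['fy'],1]);c=-R.T@t
    return c+d*(z-c[2])/d[2]
def px(p,X):
    c=np.array(p['R'])@np.array(X,float)+np.array(p['t']).ravel()
    return np.array([p['fx']*c[0]/c[2]+p['cx'],p['fy']*c[1]/c[2]+p['cy']])
E
python3 - <<'E'
from h import *
save('top','t0',None,1.5);save('wrist','w0',None,1.5)
print(env.state())
E
```

```text
{'time_s': 0.1, 'qpos': array([ 6.34846301e+01,  1.83456269e+01,  8.96994148e+01, -1.07545172e-03,
        7.20432769e+01, -1.14689326e+00]), 'qvel': array([-0.06778358, -0.04102895, -0.18607244,  0.00860823,  0.00896549,
       -0.00021893]), 'effort': array([ 9.96375820e-04, -4.13331413e+01, -2.32509953e+01,  7.28087663e-02,
        4.21739789e-02, -7.08652601e-05]), 'ee_pos': array([246.16398978, 519.14311927, 213.2279297 ]), 'ee_rot': array([-1.79911679e+02, -7.45412096e-04,  1.54631855e+02]), 'force': array([-0.2141237 ,  0.99142255,  0.83524744]), 'torque': array([-0.07077589, -0.0404591 ,  0.02296965]), 'gripper_width': 90.9369907834929}
```

View pics/t0.png

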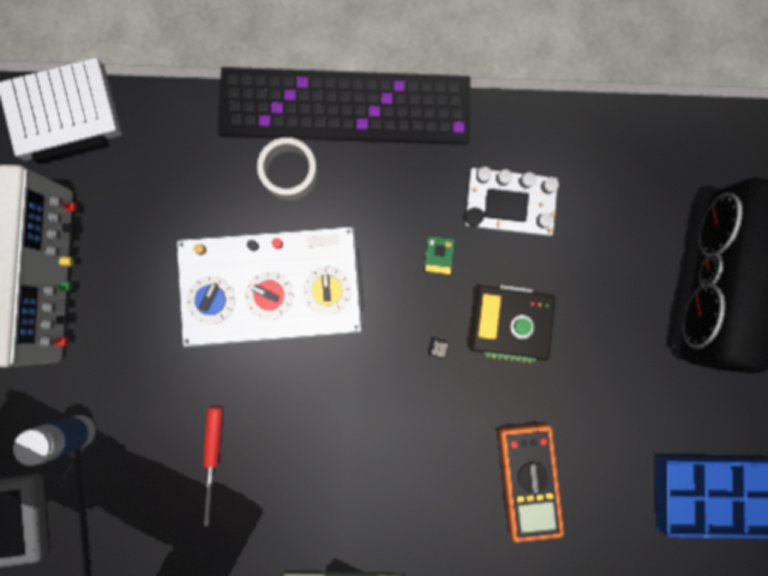

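View pics/w0.png

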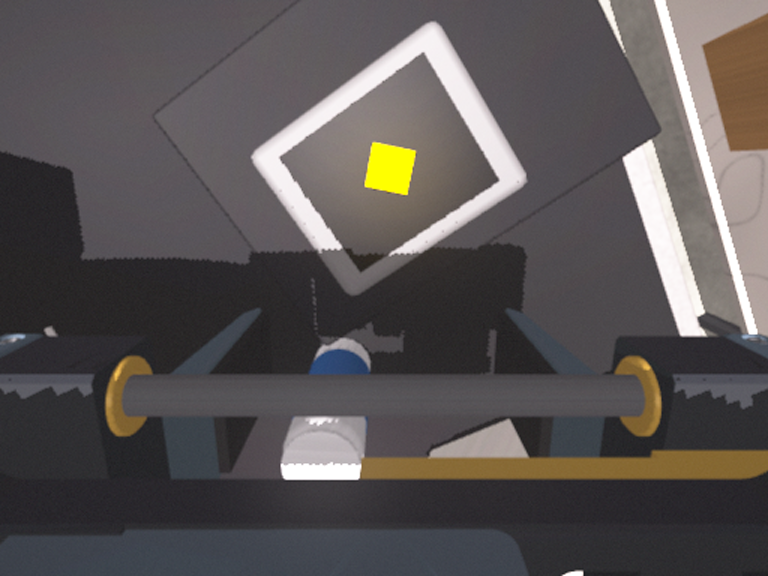

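The top view shows the box with its dials (blue about (210,298), red (269,295), yellow (327,290)) and the interface button at (522,327), all in 1.5x pixels. The wrist view shows none of these. Next I'll enlarge the red dial and compute the geometry.

Run:
```python
from h import *
p=np.load('pics/t0.npz');im=p['im']
a=cv2.resize(im[145:240,110:250],None,fx=5.5,fy=5.5,interpolation=cv2.INTER_CUBIC);cv2.imwrite('pics/t0c.png',a)
c=-p['R'].T@p['t'];print('cam',c,p['fx'])
for n,u,v,z in [('c_bl',178,240,85),('c_br',353,228,85),('c_fr',360,332,85),('c_fl',184,346,85),('red',269,295,113),('blue',210,298,113),('yel',327,290,113),('btn',522,327,54),('relay',439,347,40),('board',439,254,16)]:
    print(n,w(p,u/1.5,v/1.5,z).round(1))
```

```text
cam [ 493.97872396  -24.27601669 1031.53195658] 404.43198248338445
c_bl [632.5 268.9  85. ]
c_br [659.4  -3.   85. ]
c_fr [496.4 -18.3  85. ]
c_fl [468.4 251.7  85. ]
red [548.7 120.2 113. ]
blue [541.8 208.3 113. ]
yel [558.5  33.1 113. ]
btn [ 510.8 -280.1   54. ]
relay [ 475.2 -147.6   40. ]
board [ 631.3 -147.9   16. ]
```

View pics/t0c.png

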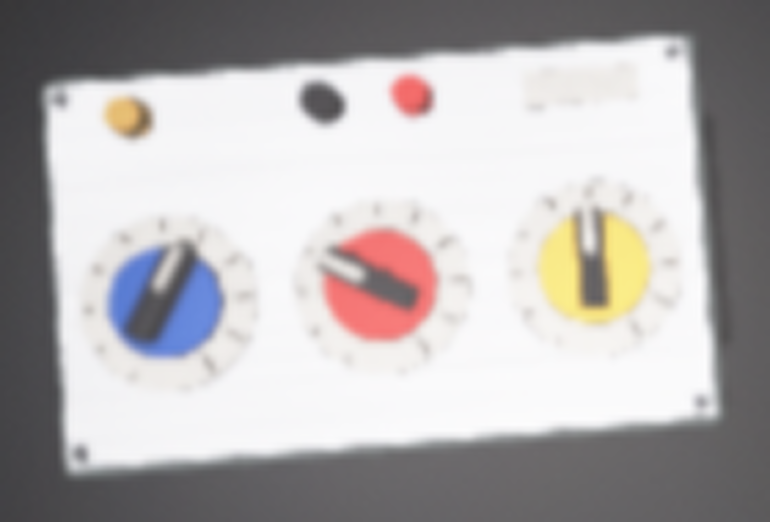

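Enlarged crop: red disc centre (380,285), nose (325,258), tail (415,298). The nose is about 60° from the box x axis with the box yawed about 5.5°, so it stands in click 3 and the goal is click 7. Blue is at about -30° and yellow at about 0°.

Run:
```python
from h import *
p=np.load('pics/t0.npz')
for n,u,v in [('red',380,285),('blue',165,300),('yel',596,265)]:
    print(n,w(p,110+(u+.5)/5.5-.5,145+(v+.5)/5.5-.5,94).round(1))
q=env.camera_params('wrist');s=env.state();c=-q['R'].T@q['t']
y=np.radians(s['ee_rot'][2]);T=np.array([[np.cos(y),np.sin(y),0],[np.sin(y),-np.cos(y),0],[0,0,-1]])
print('cam in tool',T.T@(c-s['ee_pos']));print('cam axes in tool',(q['R']@T).round(2),q['fx'])
print('tcp px',px(q,s['ee_pos']), s['ee_pos'])
```

```text
red [550.3 124.7  94. ]
blue [541.7 214.   94. ]
yel [561.1  34.4  94. ]
cam in tool [ 7.31032852e+01 -9.60570853e-02 -1.71095680e+02]
cam axes in tool [[ 0.    1.    0.  ]
 [-0.97  0.   -0.26]
 [-0.26 -0.    0.97]] 299.49615257542354
tcp px [255.34954426 233.82259298] [246.16398978 519.14311927 213.2279297 ]
```

Emit:
{"name": "jog_arm", "arguments": {"steps": [1, -2.4, -3, 0, 0, 1, -4.8, -6, 0, 0, 1, -7.2, -9, 0, 0, 1, -9.6, -12, 0, 0, 1, -12, -15, 0, 0, 1, -14.3, -17.6, 0, 0, 1, -18, -18.2, 0.5, 0, 1, -22, -18.8, 1, 0, 1, -26, -19.4, 1.5, 0, 1, -30, -20, 2, 0, 1, -34, -20.5, 2.5, 0, 1, -38, -21.1, 3.2, 0, 1, -42, -21.7, 4, 0, 1, -45.5, -22.2, 4.5, 0, 1, -48.4, -22.65, 4.9, 0, 1, -48.4, -22.65, 4.9, 0, 1, -48.4, -22.65, 4.9, 0, 1, -48.4, -22.65, 4.9, 0], "force": 20}}

```text
time_s: 1.9
ee_pos: [585.7, 108.0, 164.8]
ee_rot: [-180.0, -0.1, 154.7]
force: [-0.5, -0.6, -0.4]
gripper_width: 0.4
```

Run:
```python
from h import *
save('wrist','w1',None,1.5);s=env.state();print(s['ee_pos'],s['ee_rot'],s['force'],s['gripper_width'],s['qpos'])
q=env.camera_params('wrist')
for z in(94,):print(px(q,[550.3,124.7,z])*1.5)
```

```text
[585.74152515 108.21931945 165.11445895] [ 1.79995572e+02 -2.92057198e-02  1.54682027e+02] [-0.76541007 -0.5904045   0.43063036] 0.473050097894293 [ 9.35004080e+00  2.20887632e+01  9.11804541e+01  2.20441215e-02
  6.67522864e+01 -5.53406903e+01]
[382.57297609 231.41281927]
```

View pics/w1.png

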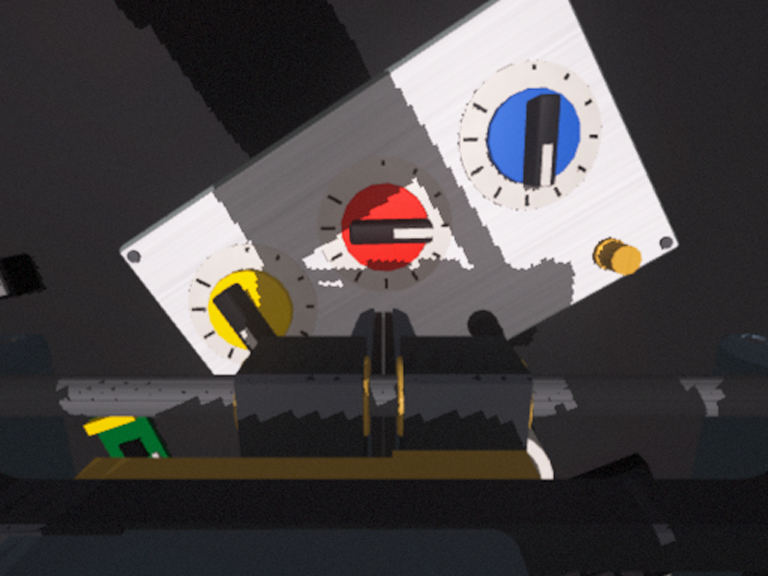

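The wrist view shows the red disc centred at (385,227), with its pointer almost exactly along tool y and the nose at right (433,234). Blue and yellow are seen as before.

Run:
```python
from h import *
p=np.load('pics/w1.npz')
f=lambda u,v,z:w(p,u/1.5,v/1.5,z).round(1)
r=f(385,227.3,94);b=f(534,134.5,94);yl=f(251,311,94);print('disc',r,f(342,227,94),f(428,227,94),'blue',b,yl)
print(np.linalg.norm((b-r)[:2]),np.degrees(np.arctan2(*(b-r)[1::-1]))-90)
n=f(433,235,113);t=f(352,235,113);print('nose/tail',n,t,np.degrees(np.arctan2(*(n-t)[1::-1])),np.linalg.norm(n-t))
```

```text
disc [548.8 126.7  94. ] [538.7 105.8  94. ] [558.5 147.7  94. ] blue [538.3 215.9  94. ] [559.3  38.   94. ]
89.81586719505636 6.713563604910064
nose/tail [560.2 147.7 113. ] [542.9 111.1 113. ] 64.70094782331665 40.482712359722164
```

Emit:
{"name": "jog_arm", "arguments": {"steps": [1, 2.4, 0.7, 0, 0, 1, 4.8, 1.5, 0, 0, 1, 7.1, 2.2, 0, 0, 1, 7.1, 2.2, 0.5, 0, 1, 7.1, 2.2, 2, 0, 1, 7.1, 2.2, 3.5, 0, 1, 7.1, 2.2, 5, 0, 1, 7.1, 2.2, 6, 0, 1, 7.1, 2.2, 6.4, 0, 1, 7.1, 2.2, 6.4, 0, 1, 7.1, 2.2, 6.4, 0]}}

```text
time_s: 3.05
ee_pos: [532.4, 157.9, 101.5]
ee_rot: [180.0, 0.1, 154.6]
force: [0.4, 0.2, 0.4]
gripper_width: 0.3
```

Run:
```python
from h import *
save('wrist','w2',None,1.5);save('side','s2',None,1.5);s=env.state();print(s['ee_pos'],s['ee_rot'],s['force'])
a=np.array([549.3,126.3]);d=s['ee_pos'][:2]-a;y=np.radians(s['ee_rot'][2])
print('offset tool',d@[np.cos(y),np.sin(y)],d@[np.sin(y),-np.cos(y)])
```

```text
[532.46378315 157.94803572 101.67796222] [1.79939586e+02 6.80295272e-02 1.54630511e+02] [ 0.29639269 -0.28671216  0.59283821]
offset tool 28.772320975650217 21.382467307751774
```

View pics/w2.png

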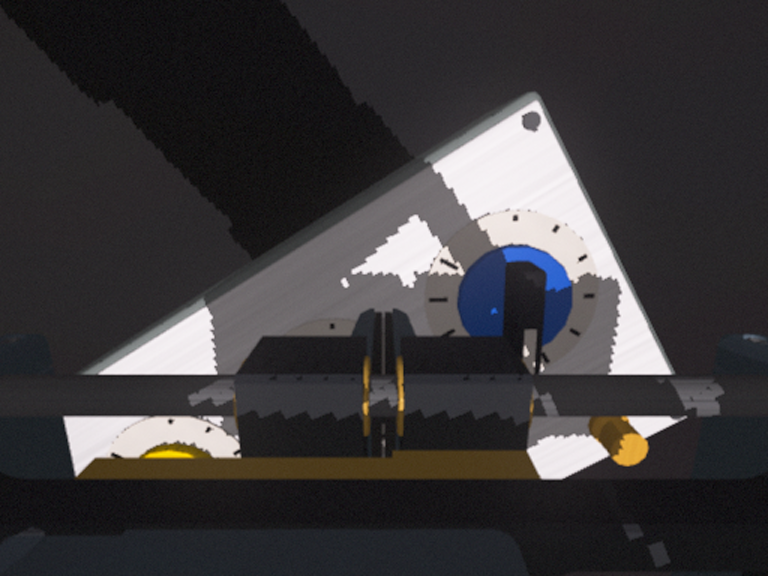

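Wrist view: the finger stands beside the red pointer with the blue dial (515,295) clear and no contact force. Next I'll tabulate the orbit.

Run:
```python
import numpy as np
for f in range(0,116,4):
    c,s=np.cos(np.radians(f)),np.sin(np.radians(f))
    print(f,((22*c-21*s-28.8)/10).round(2),((22*s+21*c-21.4)/10).round(2),end=' | ')
```

```text
0 -0.68 -0.04 | 4 -0.83 0.11 | 8 -0.99 0.25 | 12 -1.16 0.37 | 16 -1.34 0.49 | 20 -1.53 0.59 | 24 -1.72 0.67 | 28 -1.92 0.75 | 32 -2.13 0.81 | 36 -2.33 0.85 | 40 -2.54 0.88 | 44 -2.76 0.9 | 48 -2.97 0.9 | 52 -3.18 0.89 | 56 -3.39 0.86 | 60 -3.6 0.82 | 64 -3.8 0.76 | 68 -4.0 0.69 | 72 -4.2 0.6 | 76 -4.39 0.5 | 80 -4.57 0.39 | 84 -4.74 0.27 | 88 -4.9 0.13 | 92 -5.06 -0.01 | 96 -5.2 -0.17 | 100 -5.33 -0.34 | 104 -5.45 -0.51 | 108 -5.56 -0.7 | 112 -5.65 -0.89 |
```

Emit:
{"name": "jog_arm", "arguments": {"steps": [1, -0.35, -0.02, 0, 0, 1, -0.68, -0.04, 0, 0, 1, -0.83, 0.11, 0, 4, 1, -0.99, 0.25, 0, 8, 1, -1.16, 0.37, 0, 12, 1, -1.34, 0.49, 0, 16, 1, -1.53, 0.59, 0, 20, 1, -1.72, 0.67, 0, 24, 1, -1.92, 0.75, 0, 28, 1, -2.13, 0.81, 0, 32, 1, -2.33, 0.85, 0, 36, 1, -2.54, 0.88, 0, 40, 1, -2.76, 0.9, 0, 44, 1, -2.97, 0.9, 0, 48, 1, -3.18, 0.89, 0, 52, 1, -3.39, 0.86, 0, 56, 1, -3.39, 0.86, 0, 56]}}

```text
time_s: 4.85
ee_pos: [566.9, 151.2, 101.1]
ee_rot: [179.9, -0.0, 98.6]
force: [0.4, 1.3, -0.6]
gripper_width: 0.5
```

Run:
```python
from h import *
save('side','s3');save('top','t3');a=np.load('pics/s3.npz');b=np.load('pics/t3.npz')
q=env.camera_params('side');u,v=px(q,[549,126,105]).astype(int);print(u,v)
A=cv2.resize(a['im'][max(v-50,0):v+50,max(u-60,0):u+60],(780,600)[:2] if 0 else (400,333),interpolation=2)
B=cv2.resize(b['im'][145:245,120:240],(400,333),interpolation=2)
cv2.imwrite('pics/m3.png',np.hstack([A,B]))
s=env.state();print(s['ee_pos'],s['ee_rot'],s['force'],s['time_s'])
```

```text
196 154
[566.69845292 151.13390391 101.0983267 ] [ 1.79950234e+02 -1.58865991e-02  9.87024661e+01] [0.80615845 0.63199184 0.21835208] 4.95
```

View pics/m3.png

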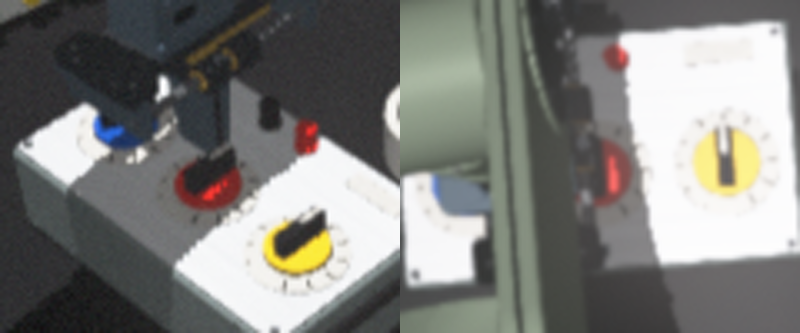

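Side crop: the red pointer is now parallel to the yellow one (0°), so it is two clicks on; the finger is behind it, with a force of about 1 N. I'll push on to 112°, which is past the 105° snap and well short of 135°.

Emit:
{"name": "jog_arm", "arguments": {"steps": [1, -0.15, 0.15, 0, 4, 1, -0.31, 0.29, 0, 8, 1, -0.48, 0.41, 0, 12, 1, -0.66, 0.53, 0, 16, 1, -0.85, 0.63, 0, 20, 1, -1.04, 0.71, 0, 24, 1, -1.24, 0.79, 0, 28, 1, -1.45, 0.85, 0, 32, 1, -1.65, 0.89, 0, 36, 1, -1.86, 0.92, 0, 40, 1, -2.08, 0.94, 0, 44, 1, -2.18, 0.94, 0, 46, 1, -2.29, 0.94, 0, 48, 1, -2.39, 0.94, 0, 50, 1, -2.5, 0.93, 0, 52, 1, -2.6, 0.92, 0, 54, 1, -2.6, 0.92, 0, 54]}}

```text
time_s: 6.65
ee_pos: [579.5, 126.5, 101.1]
ee_rot: [180.0, -0.0, 44.7]
force: [1.1, 0.0, -0.1]
gripper_width: 0.6
```

Run:
```python
from h import *
save('side','s4');save('top','t4');a=np.load('pics/s4.npz');b=np.load('pics/t4.npz')
u,v=196,154
A=cv2.resize(a['im'][v-50:v+50,u-60:u+60],(400,333),interpolation=2)
B=cv2.resize(b['im'][145:245,120:240],(400,333),interpolation=2)
cv2.imwrite('pics/m4.png',np.hstack([A,B]))
s=env.state();print(s['ee_pos'],s['ee_rot'],s['force'],s['time_s'])
```

```text
[579.38767377 126.59718764 101.06627173] [ 1.79981875e+02 -1.39491908e-02  4.47001742e+01] [1.20391794 0.32694332 0.08806324] 6.75
```

View pics/m4.png

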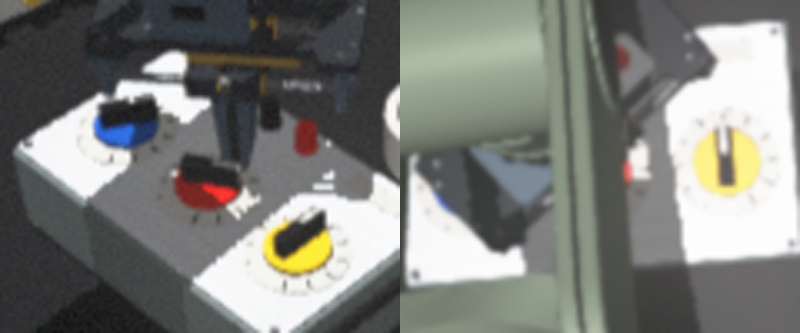

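Run:
```python
from h import *
q=np.load('pics/s4.npz');A=np.array([549.3,126.3])
for th in (0,-30,-45,-60,-90):
    a=np.radians(th+5.7);d=np.array([np.cos(a),np.sin(a)])
    f=lambda X:((px(q,X)-[136,104])*3.333).round(0)
    print(th,'nose',f([*(A+24*d),113]),'tail',f([*(A-18*d),113]))
```

```text
0 nose [228. 143.] tail [183. 172.]
-30 nose [236. 153.] tail [177. 164.]
-45 nose [236. 159.] tail [176. 159.]
-60 nose [235. 165.] tail [178. 155.]
-90 nose [225. 176.] tail [185. 147.]
```

Emit:
{"name": "jog_arm", "arguments": {"steps": [1, 0.6, 0, 0, 0, 1, 1.2, 0, 0, 0, 1, 1.2, 0, -1.5, 0, 1, 1.2, 0, -3.5, 0, 1, 0, 0, -6, 0, 1, -2, 0, -8, 0, 1, -4.5, -0.5, -8, 0, 1, -7, -1.5, -8, 0, 1, -7, -1.5, -8, 0, 1, -7, -1.5, -8, 0]}}

```text
time_s: 7.75
ee_pos: [519.2, 88.5, 181.3]
ee_rot: [180.0, -0.1, 44.6]
force: [0.9, -0.3, 0.5]
gripper_width: 0.5
```

Run:
```python
from h import *
save('wrist','w5',None,1.5);s=env.state();print(s['ee_pos'],s['ee_rot'],s['time_s'],s['qpos'][5])
```

```text
[519.78164882  88.67053059 181.18388419] [ 1.79964816e+02 -6.89632317e-02  4.46510511e+01] 7.8 53.76681497413632
```

View pics/w5.png

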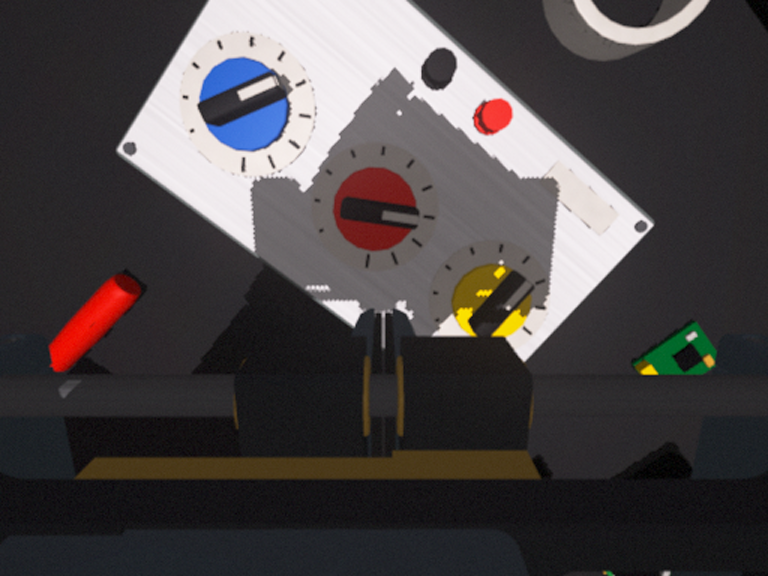

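The wrist view shows the red nose at (419,220) and tail at (342,208). That works out to -60° from the box x axis, which is click 7, exactly four on. Blue (-30°) and yellow (0°) are unchanged. Now to the button.

Emit:
{"name": "jog_arm", "arguments": {"steps": [1, -2, 1.7, 0, 0, 1, -5, 4.1, 0, 0, 1, -8, 6.6, 0, 0, 1, -11, 9.1, 0, 0, 1, -14, 11.6, 0, 0, 1, -17, 14, 0, 0, 1, -20, 16.5, 0, 0, 1, -23, 19, 1, 0, 1, -26, 21.5, 2, 0, 1, -29, 24, 3, 0, 1, -31, 25.6, 4.1, 0, 1, -31, 25.6, 4.1, 0, 1, -31, 25.6, 4.1, 0, 1, -31, 25.6, 4.1, 0]}}

```text
time_s: 9.2
ee_pos: [478.9, -311.0, 140.1]
ee_rot: [180.0, -0.0, 44.7]
force: [0.2, -0.2, -0.1]
gripper_width: 0.8
```

Run:
```python
from h import *
save('wrist','w6',None,1.5);s=env.state();print(s['ee_pos'],s['ee_rot'],s['time_s'],s['force'])
```

```text
[ 478.93665758 -310.83720228  140.32135797] [ 1.79969254e+02 -3.31820267e-02  4.47075015e+01] 9.25 [-0.18878763  0.21377916 -0.23977333]
```

View pics/w6.png

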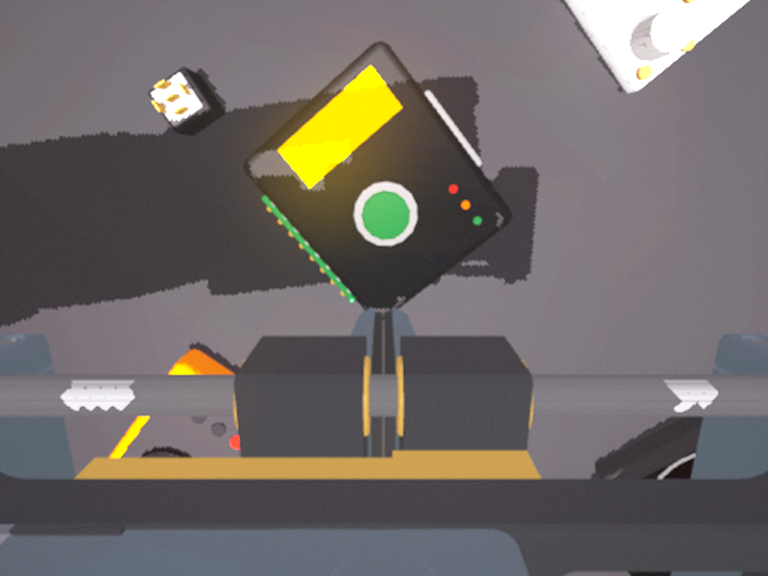

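The wrist view shows the green button centred at (386,215) in its collar, with the area around it clear.

Run:
```python
from h import *
p=np.load('pics/w6.npz');b=w(p,386/1.5,215/1.5,54);print(b,np.linalg.norm(w(p,362/1.5,215/1.5,54)-w(p,411/1.5,215/1.5,54)))
s=env.state();d=b-s['ee_pos'];y=np.radians(s['ee_rot'][2]);print(d@[np.cos(y),np.sin(y),0],d@[np.sin(y),-np.cos(y),0],-d[2])
```

```text
[ 511.34775894 -280.29466537   54.        ] 27.872643043481535
44.52110961794597 1.0940068138036434 86.32135796798312
```

Emit:
{"name": "jog_arm", "arguments": {"steps": [1, 2, 0.05, 0, 0, 1, 4.45, 0.1, 0, 0, 1, 4.45, 0.1, 2, 0, 1, 4.45, 0.1, 4.5, 0, 1, 4.45, 0.1, 6.5, 0, 1, 4.45, 0.1, 7.6, 0, 1, 4.45, 0.1, 8, 0, 1, 4.45, 0.1, 8, 0, 1, 4.45, 0.1, 8, 0, 1, 4.45, 0.1, 8, 0]}}

```text
time_s: 10.25
ee_pos: [511.1, -281.5, 61.0]
ee_rot: [179.9, -0.0, 44.6]
force: [0.0, 0.6, -0.9]
gripper_width: 0.3
```

Emit:
{"name": "jog_arm", "arguments": {"steps": [1, 0, 0, 0.3, 0, 1, 0, 0, 0.5, 0, 1, 0, 0, 0.7, 0, 1, 0, 0, 0.8, 0, 1, 0, 0, 0.9, 0, 1, 0, 0, 1, 0, 1, 0, 0, 1.05, 0, 1, 0, 0, 1.05, 0, 1, 0, 0, 1.05, 0]}}

```text
time_s: 11.15
ee_pos: [510.5, -281.2, 49.6]
ee_rot: [180.0, -0.0, 44.6]
force: [-0.9, -0.4, 3.8]
gripper_width: 0.2
```

Emit:
{"name": "jog_arm", "arguments": {"steps": [1, 0, 0, 0.04, 0, 1, 0, 0, 0.08, 0, 1, 0, 0, 0.11, 0, 1, 0, 0, 0.11, 0, 1, 0, 0, 0.11, 0]}}

```text
time_s: 11.65
ee_pos: [510.6, -281.3, 49.2]
ee_rot: [180.0, -0.0, 44.6]
force: [-1.5, 1.0, 8.3]
gripper_width: 0.6
```

The force is 8.3 N with z about 49, so the button is at its stop. Now lift straight off and back away for a last look.

Emit:
{"name": "jog_arm", "arguments": {"steps": [1, 0, 0, -0.2, 0, 1, 0, 0, -0.6, 0, 1, 0, 0, -1.2, 0, 1, 0, 0, -3, 0, 1, 0, 0, -6, 0, 1, 0, 0, -9, 0, 1, -4.45, -0.1, -9.1, 0, 1, -4.45, -0.1, -9.1, 0, 1, -4.45, -0.1, -9.1, 0, 1, -4.45, -0.1, -9.1, 0]}}

```text
time_s: 12.65
ee_pos: [478.2, -311.2, 138.8]
ee_rot: [-179.9, -0.0, 44.6]
force: [0.8, -0.4, 0.0]
gripper_width: 0.7
```

Run:
```python
from h import *
save('wrist','w7');save('top','t7');s=env.state();print(s['ee_pos'],s['force'],s['time_s'])
A=np.load('pics/w7.npz')['im'][:230];B=np.load('pics/t7.npz')['im'][145:245,110:330]
A=cv2.resize(A,(640,288));B=cv2.resize(B,(640,291),interpolation=2)
cv2.imwrite('pics/m7.png',np.vstack([A,B]))
a=np.load('pics/w6.npz')['im'][:200];b=np.load('pics/w7.npz')['im'][:200]
print(cv2.phaseCorrelate(np.float64(cv2.cvtColor(a,6)),np.float64(cv2.cvtColor(b,6))))
```

```text
[ 478.45906129 -311.03695391  138.76381668] [ 0.27395504  0.86210416 -0.27116949] 12.75
((0.4808391053803689, -0.6037059041715196), 1.0038211879057284)
```

View pics/m7.png

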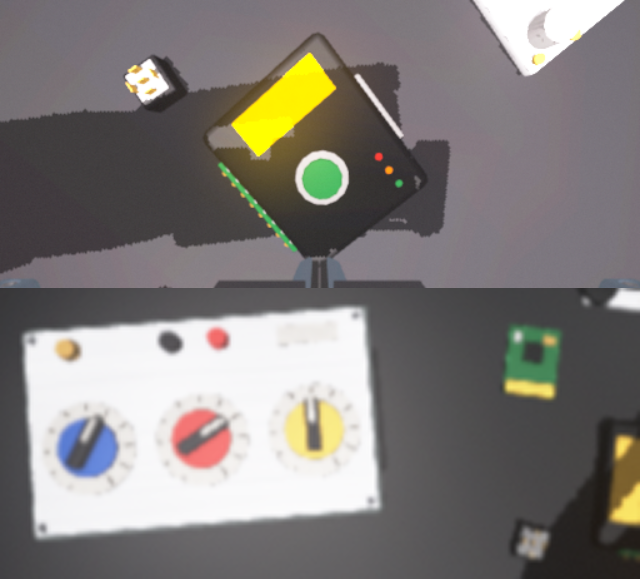

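The last view shows the red pointer at -60° (nose (225,420), tail (180,452)), with blue and yellow as before. The button is out, and the interface and relay have not moved. Handing in.

```bash
python3 -c "
from h import *
print(env.job_done())"
```

```text
the job is handed in; nothing more can be done
None
```

I did the job in the order asked and handed it in at about 12.8 s.

- **Red dial:** I pushed the pointer with the shut fingertips from click 3 to click 7, exactly four clicks clockwise. The finger's path stopped at about 110° of turn, past the 105° snap point and well short of the fifth. After lifting off, both the wrist and top views put the pointer at -60°, which is click 7.
- **Start button:** I pressed it straight down to its stop, with 8.3 N at the tip (4.3 N is fully in) and the tip at about 49 mm. I then lifted off, and from directly above the button looks as it did before the press. I judged "back out" from that view, not from a height measurement.
- **Left alone:** The blue and yellow dials read the same as before. The interface and relay did not shift; the wrist view agreed to within 1 pixel before and after the press. The circuit board stands where it was, by eye. The valve unit was only partly in the last view, but the arm never went near it.

No check failed or disagreed.

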